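Clamp the bottle and take off its push-and-turn safety cap

TASK

Get the small empty amber bottle in the clamp block ready for refilling: swing the block's lever fully shut so that the bottle is gripped and cannot turn, then press its white safety cap down and, keeping it pressed, turn it counter-clockwise (seen from above) about a sixth of a turn, and lift it off. Finish still holding the cap level and still in the gripper, straight above the open mouth with about 6 cm of clear air between them, the bottle left upright and clamped. Leave everything else on the counter where it stands.

Things in the scene. Friction and masses are not known exactly. Their poses are not given: they have to be found in the camera images.
- lever (a joint): Angle of the clamp's cam lever (rad): 0 = fully open, 1.745 = fully shut on its stop. Grows as the lever turns clockwise seen from above about its upright pin. Starts between 0 and 0.4, stays where left. The cam meets the bottle at about 0.8, is tightest at 1.57 and locks past it. Swinging it takes 1.5 N at the knob, up to 5 N as it tightens.
- lever_knob (a point): Centre of the upright black plastic knob on the lever's end: a round post 18 mm in diameter, 45 mm tall (22 mm above and below this point), axis vertical, free to spin on its pin, 90 mm from the hinge axis. The flat steel arm below it is 14 mm wide, 8 mm thick, its top 33 mm below this point. Frame turns with the lever.
- lever_hinge (a point): Point on the lever's vertical hinge axis at the height of the steel arm, 37 mm lower than the knob's centre. Stays put as the lever swings; its frame turns.
- clamp_nest (a point): Nest floor centre of the aluminium clamp block fixed to the counter, 10 mm up, on the bottle's axis; z up. Base 150 x 150 x 10 mm; walls 65 mm high around the nest at -x, +x and +y, out to 55 mm. Lever on the open -y side: hinge axis at y = -42.5 mm. Fully shut the arm points along -x (knob at x -90, y -42 mm), fully open nearly along -y (knob at x 16, y -131 mm).
- bottle: Small empty amber glass bottle, loose in the nest: 56 mm in diameter, 126 mm tall without its cap, shoulder 76 to 92 mm up, neck 25 mm in diameter. Origin at the centre of its underside, z up along its axis, yaw arbitrary. Unclamped, it can turn or lift with the cap.
- bottle_mouth (a point): Centre of the bottle's rim on its axis, 126 mm above the bottle's underside. With the cap on it lies 2 mm above the cap's centre, inside the cap.
- cap_center (a point): Centre (half-way up, on the axis) of that bottle's white ribbed safety cap: round, 41 mm in diameter (42 over the ribs), 27.5 mm tall, about 40 g, z up. Locked at the start by three inner lugs. Pressed down 3 mm or more it turns counter-clockwise seen from above (about 0.15 N m); it lifts straight off once turned 0.8 to 1.3 rad, a hard stop being at 1.3. It does not turn clockwise.
- liner (a joint): How far (m) the sprung liner inside the cap is squeezed: 0 = cap up in its locked place or off, 0.005 = cap pressed to its bottom stop. Pressing takes 4 N to start, 9 N at 3 mm, 12 N at 5 mm; released, the cap springs back up.
- bust: Bystander: white cured resin bust, 54 mm wide, 90 mm tall, loose; origin under its base.
- cup: Bystander: open steel cup, 64 mm in diameter, 62 mm tall, loose; origin under its base.
- build_plate: Bystander: aluminium printer build plate 75 x 130 mm with mounting block and knob, 56 mm tall, loose; origin under its centre.
- stock_bottle: Bystander: larger amber bottle with black twist cap, 76 mm in diameter, 166 mm tall, standing loose on the counter; origin under its base.
- vat: Bystander: shallow black resin vat 140 x 200 x 35 mm, loose; origin under its centre.
- scraper: Bystander: scraper with black handle lying on the counter; origin near its middle.

How it is judged:
By the outcome, as a careful person would: the job done as asked, in the order asked, and still so for the second after the job is handed in, while the arm keeps its last pose, push and grip.
It also fails if it takes over 64 s, if anything falls off the work surface, if the arm or the gripper's body presses on something with over 40 N, if the wrist force passes 120 N, or if a joint passes its speed limit or range.

ROBOT

A 6-joint arm with a two-finger parallel gripper is mounted at the origin on the work surface. World frame = base frame: x ahead of the robot, y to its left, z up, the work surface at z = 0. Lengths are in m, angles in rad, forces in N, time in s.
With the tool pointing down it reaches from about 0.25 to 0.775 m from the base axis. Payload 4 kg.
Tool frame: the origin (TCP) lies midway between the tips of the shut fingers; the grasp point (between the pads) lies 19 mm behind it (robot.tcp_to_grasp is the distance from the TCP to the grasp point, in m); z points along the fingers, y is the line along which they close (so a half turn about z gives the same grasp; the last joint's range is limited). The gripper opens to 94 mm and grips with 3 to 60 N. Pads are 16 mm wide; open, the fingers measure 119 mm over their backs; the gripper's body (75 mm by 177 mm) begins 78 mm behind the grasp point.
Start: joints at [1.09, 0.087, 1.371, -0, 1.684, -0.103], TCP at [0.203, 0.511, 0.206] pointing down, gripper open.
Joint ranges: [-3.1, 3.1], [-0.76, 2.03], [0.27, 2.55], [-1.08, 4.22], [0.17, 2.65], [-2.57, 2.57]. Speed limits (rad/s): [2.79, 2.79, 3.14, 3.14, 3.14, 3.14].

INTERFACE

Orientations are given as [roll, pitch, yaw] about the fixed x, y, z axes, in that order (R = Rz(yaw) Ry(pitch) Rx(roll)).
In Python, from bench import robot, viewer gives the robot as it stands. The module is installed in compiled form; this text tells all that it offers.
- The arm moves only by the shell command python3 -m handwheel 'ROWS' [OPENING]. ROWS is JSON, a list of rows, each a list of 6 numbers: the shift along the tool's x, y, z in units of 0.2 m (1.0 is 0.2 m), then the turn, a rotation vector about the tool's x, y, z in units of 30 degrees (1.0 is 30 degrees). In form: [[x, y, z, wx, wy, wz], ...]. A call has 1 to 10 rows; each row is the pose to reach, as a shift and turn from the pose commanded when the call began, along the tool's axes at that moment; what a row does not reach only later rows make up. A row lasts 1/12 s, in which the tool goes at most 41.7 mm and 7.16 degrees, less where a joint would pass 70% of its speed; a pose out of reach is approached as far as the arm can. A call with a number of a shift or a turn outside -1 to 1 is refused whole. A call with a gripper value outside its range is refused whole. OPENING is the gripper's target within -1 to 1 (shut at 1, half-way at 0, fully open at -1), set as the call begins (- or left out, the last holds). The fingers move at their own pace and stop on an object; the grip force is fixed at half the most. Time passes only in rows, so rows that repeat a pose let the fingers close. It gives the time, the measured TCP pose, the force, the opening and the grip force at its end, in the units of the state.
- robot.get_obs(): the state, without advancing time (a new reading comes with each control period).
- viewer.snapshot(name): name is "side" or "top"; returns the picture (400x640x3 uint8, red, green, blue); there is no depth.
- viewer.calibration(name): a dict with "fx", "fy", "cx", "cy" (pixels), "R" (3x3) and "t" (3): a world point X has camera coordinates R X + t. Camera axes: x right, y down, z forward; pixel columns grow to the right and rows downward; lengths in m; the calibration is good to about 2 mm. A picture is of the moment at which its call begins. calibration takes no time and is no camera call.
- robot.close_job(): hands the job in; it is judged then, once.
The state is a dict: "time": time; "joint_positions": joint angles; "qvel": joint speeds; "joint_torque": joint torques, N m; "tool_pos": TCP position; "ee_rot": TCP orientation; "wrist_force": force on the tool from outside, world axes, zero at the start; "wrist_torque": the same for the moment, N m; "width": finger opening in m; "finger_force": force on a finger pad.
Only numpy, scipy, OpenCV 4.12 (cv2) and the standard library are available. Lean on these libraries where they do the work, as an engineer would, in place of code of your own. Each camera call takes 0.05 s, during which the arm holds its last target. There are 200 camera calls.

## Working session

There is one attempt and no reset: what is moved stays moved. The work goes in short steps, Python scripts to look and compute and a shell command to move; the robot and the scene stay as the last step left them, time stands still between calls to the robot, and variables do not carry over. Pictures are saved under pics/ and viewed, at most 10 in all, crops included, and the job is handed in when it is done.

```bash
mkdir -p pics
python3 - <<'E'
from bench import robot, viewer
import cv2
for n in("side","top"):
    cv2.imwrite(f"pics/{n}0.png",cv2.resize(viewer.snapshot(n)[:,:,::-1],(800,500),interpolation=cv2.INTER_CUBIC))
    print(n,viewer.calibration(n))
print(robot.get_obs())
E
```

```text
side {'fx': 471.33308416561385, 'fy': 471.33308416561385, 'cx': 323.80587146504183, 'cy': 199.17619036597446, 'R': array([[ 0.69848208, -0.71541709, -0.01735443],
       [-0.42038365, -0.39056579, -0.81898471],
       [ 0.57913761,  0.57934166, -0.57355285]]), 't': array([-0.38006638,  0.32967317,  1.19797209])}
top {'fx': 436.27358906824014, 'fy': 436.27358906824014, 'cx': 319.3692925472839, 'cy': 198.16565827005186, 'R': array([[-0.0687757 , -0.99762333,  0.00419547],
       [-0.97723738,  0.06652311, -0.20144919],
       [ 0.20069131, -0.01795478, -0.97948998]]), 't': array([0.03169428, 0.58974896, 1.53389819])}
{'time': 0.1, 'joint_positions': array([ 1.08991812e+00,  8.78962477e-02,  1.37205543e+00, -2.09179433e-05,
        1.68360094e+00, -1.03103397e-01]), 'qvel': array([-0.00062512, -0.00022743, -0.00189175,  0.00062196, -0.00115591,
       -0.00181064]), 'joint_torque': array([ 2.37439912e-03, -3.41253126e+01, -3.03301978e+01,  7.20875454e-02,
        3.03705095e-02, -9.03192426e-05]), 'tool_pos': array([0.2026594 , 0.51078639, 0.20443713]), 'ee_rot': array([-3.13964096e+00, -1.81042074e-04,  2.76381533e+00]), 'wrist_force': array([ 0.1112664 , -0.05454061,  0.11102233]), 'wrist_torque': array([ 0.00140899,  0.00925365, -0.01195925]), 'finger_force': 0.0, 'width': 0.09410931659946534}
```

View pics/side0.png

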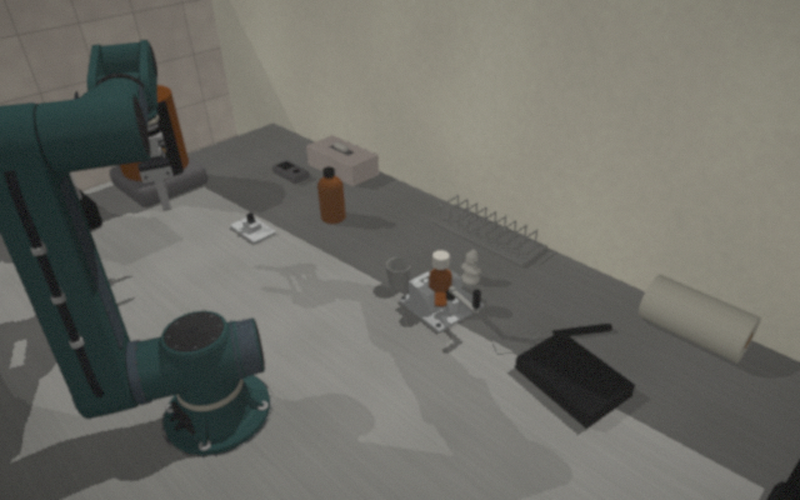

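View pics/top0.png

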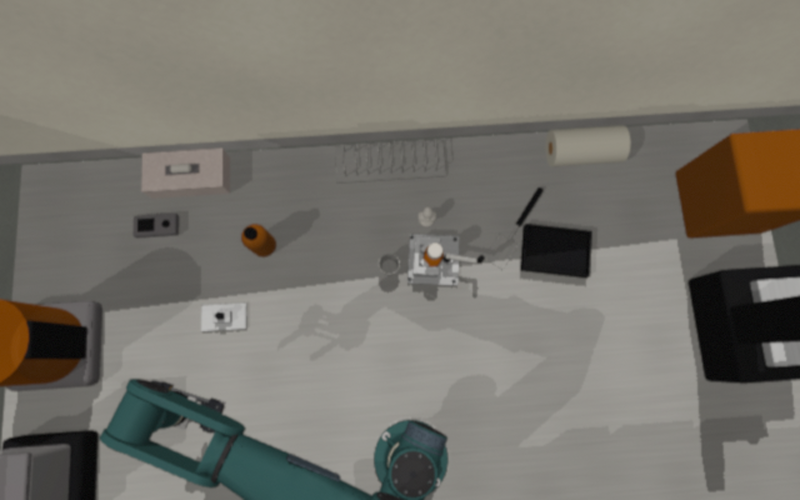

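Side view: clamp with amber bottle near (440,285), cap (440,258), knob (477,297). Top view: clamp (434,260), cap (435,250), knob (480,259). I'll enlarge both.

Run:
```python
from bench import viewer
import cv2,numpy as np
s=viewer.snapshot("side")[:,:,::-1];t=viewer.snapshot("top")[:,:,::-1]
a=s[190:275,305:405];b=t[155:240,295:395]
f=lambda i:cv2.resize(i,(800,680)[:2],interpolation=cv2.INTER_CUBIC)
cv2.imwrite("pics/s1.png",cv2.resize(a,(700,595),interpolation=cv2.INTER_CUBIC))
cv2.imwrite("pics/t1.png",cv2.resize(b,(700,595),interpolation=cv2.INTER_CUBIC))
```

```text
(no output)
```

View pics/s1.png

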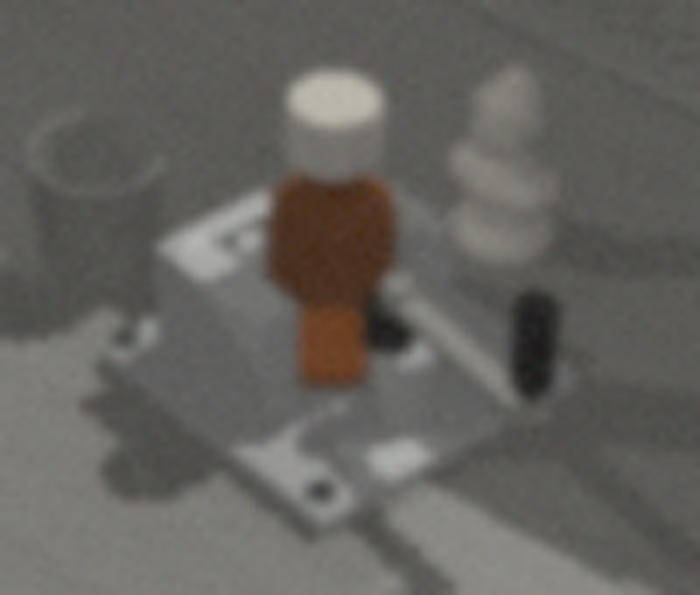

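View pics/t1.png

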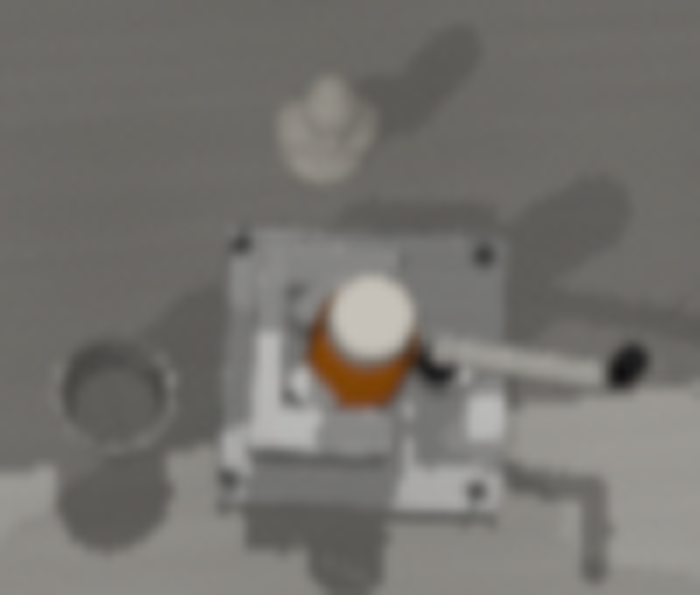

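Side crop (7x): cap top centre (335,100), knob centre (535,346). Top crop: cap top centre (372,318), knob (628,366), base screw holes (242,243), (484,255), (476,490), (229,480).

```bash
cat > h.py <<'E'
import numpy as np
from bench import robot, viewer
from scipy.optimize import least_squares
C={n:viewer.calibration(n) for n in("side","top")}
def proj(n,X):
    c=C[n];p=c["R"]@np.asarray(X)+c["t"];return np.array([c["fx"]*p[0]/p[2]+c["cx"],c["fy"]*p[1]/p[2]+c["cy"]])
def tri(s,t): 
    r=least_squares(lambda X:np.r_[proj("side",X)-s,proj("top",X)-t],[.5,0,.1]);return r.x,np.abs(r.fun).max()
def onz(n,uv,z): return least_squares(lambda x:proj(n,[*x,z])-uv,[.5,0]).x
def crop(u,v,o): return (np.array([u,v])+.5)/7-.5+np.array(o)
E
python3 - <<'E'
from h import *
S=(305,190);T=(295,155)
print("cap",tri(crop(335,100,S),crop(372,318,T)),onz("top",crop(372,318,T),.1477),onz("side",crop(335,100,S),.1477))
print("knob",tri(crop(535,346,S),crop(628,366,T)))
h=[onz("top",crop(u,v,T),.01) for u,v in((242,243),(484,255),(476,490),(229,480))]
print(np.array(h),np.mean(h,0))
for a,b in((0,1),(3,2)): d=h[b]-h[a];print(np.degrees(np.arctan2(d[0],-d[1])),np.hypot(*d))
for a,b in((3,0),(2,1)): d=h[b]-h[a];print(np.degrees(np.arctan2(d[1],d[0])))
E
```

```text
cap (array([ 0.55988658, -0.10446123,  0.14814793]), np.float64(0.1500898287531527)) [ 0.55948493 -0.10408803] [ 0.56078981 -0.10425754]
knob (array([ 0.53434019, -0.2346323 ,  0.1048937 ]), np.float64(0.028443686284418845))
[[ 0.632503   -0.0488877 ]
 [ 0.61699381 -0.17895341]
 [ 0.48964602 -0.16327368]
 [ 0.50396314 -0.03250296]] [ 0.56077649 -0.10590444]
-6.799911227913807 0.13098712292060283
-6.248008106343951 0.13155212007993813
-7.264211357493303
-7.019233415394024
```

```bash
cat >> h.py <<'E'
from scipy.spatial.transform import Rotation as Rn
def rel(pos,yaw=None):
    o=robot.get_obs();R0=Rn.from_euler('xyz',o["ee_rot"])
    d=R0.inv().apply(np.array(pos)-o["tool_pos"])/.2
    w=np.zeros(3)
    if yaw is not None: w=(R0.inv()*Rn.from_euler('xyz',[np.pi,0,yaw])).as_rotvec()/np.radians(30)
    print("t",round(o["time"],2),"pos",o["tool_pos"].round(4),"rpy",o["ee_rot"].round(3),"w",round(o["width"],4),"F",o["wrist_force"].round(1),"M",o["wrist_torque"].round(2))
    print("shift",d.round(3),"turn",w.round(3))
E
A='[-0.97,-0.95,0.02,0,0,0]'
python3 -m handwheel '[[-0.97,-0.95,0.02,0,0,0],[-0.97,-0.95,0.02,0,0,0],[-0.97,-0.95,0.02,0,0,0],[-0.97,-0.95,0.02,0,0,0],[-0.97,-0.95,0.02,0,0,0],[-0.97,-0.95,0.02,0,0,0],[-0.97,-0.95,0.02,0,0,0],[-0.97,-0.95,0.02,0,0,0]]' -1
python3 -m handwheel '[[-0.97,-0.95,0,0,0,0],[-0.97,-0.95,0,0,0,0],[-0.97,-0.95,0,0,0,0],[-0.97,-0.95,0,0,0,0],[-0.97,-0.95,0,0,0,0],[-0.97,-0.95,0,0,0,0],[-0.97,-0.95,0,0,0,0],[-0.97,-0.95,0,0,0,0]]'
python3 -m handwheel '[[0,0,0,0,0,0.95],[0,0,0,0,0,0.95],[0,0,0,0,0,0.95],[0,0,0,0,0,0.95],[0,0,0,0,0,0.95]]'
python3 -m handwheel '[[0,0,0,0,0,0.95],[0,0,0,0,0,0.95],[0,0,0,0,0,0.95],[0,0,0,0,0,0.95],[0,0,0,0,0,0.95]]'
python3 -c "
from h import *
rel([.534,-.235,.18],1.345)"
```

```text
time: 0.87
tool_pos: [0.3144, 0.2598, 0.2015]
ee_rot: [-3.141, 0.002, 2.758]
wrist_force: [0.0, 1.5, 0.0]
width: 0.094
finger_force: 0.0
time: 1.53
tool_pos: [0.4247, 0.0122, 0.2009]
ee_rot: [-3.141, -0.0, 2.759]
wrist_force: [0.5, 0.2, 0.0]
width: 0.0935
finger_force: 0.0
time: 1.95
tool_pos: [0.4232, 0.0166, 0.2014]
ee_rot: [3.141, -0.001, 2.266]
wrist_force: [-0.6, -0.3, 0.6]
width: 0.0936
finger_force: 0.0
time: 2.37
tool_pos: [0.4232, 0.0162, 0.2014]
ee_rot: [3.142, -0.001, 1.772]
wrist_force: [-0.3, -1.1, 0.3]
width: 0.0936
finger_force: 0.0
t 2.37 pos [0.4232 0.0162 0.2014] rpy [ 3.142e+00 -1.000e-03  1.772e+00] w 0.0936 F [-0.3 -1.1  0.3] M [-0.03  0.07  0.01]
shift [-1.341  0.292  0.106] turn [-0.    -0.001  0.815]
```

```bash
python3 -m handwheel '[[-0.95,0.2,0,0,0,0],[-0.95,0.2,0,0,0,0],[-0.95,0.2,0,0,0,0],[-0.95,0.2,0,0,0,0],[-0.95,0.2,0,0,0,0],[-0.95,0.2,0,0,0,0]]'
python3 -m handwheel '[[-0.39,0.09,0.1,0,0,0.815],[-0.39,0.09,0.1,0,0,0.815],[-0.39,0.09,0.1,0,0,0.815],[-0.39,0.09,0.1,0,0,0.815],[-0.39,0.09,0.1,0,0,0.815],[-0.39,0.09,0.1,0,0,0.815]]'
python3 - <<'E'
from h import *
import cv2
rel([.534,-.235,.089],1.345)
s=viewer.snapshot("side")[180:280,320:420,::-1];t=viewer.snapshot("top")[150:250,330:430,::-1]
cv2.imwrite("pics/k1.png",np.hstack([cv2.resize(i,(400,400),interpolation=cv2.INTER_CUBIC) for i in(s,t)]))
E
```

```text
time: 2.87
tool_pos: [0.5012, -0.1671, 0.2002]
ee_rot: [-3.14, 0.001, 1.77]
wrist_force: [-0.0, 0.3, -0.1]
width: 0.094
finger_force: 0.0
time: 3.37
tool_pos: [0.5332, -0.2352, 0.1814]
ee_rot: [-3.141, -0.001, 1.348]
wrist_force: [0.3, 0.2, 0.5]
width: 0.0939
finger_force: 0.0
t 3.37 pos [ 0.5332 -0.2352  0.1814] rpy [-3.141e+00 -1.000e-03  1.348e+00] w 0.0939 F [0.3 0.2 0.5] M [-0.05  0.12  0.01]
shift [0.002 0.004 0.462] turn [-0.001 -0.001  0.005]
```

View pics/k1.png

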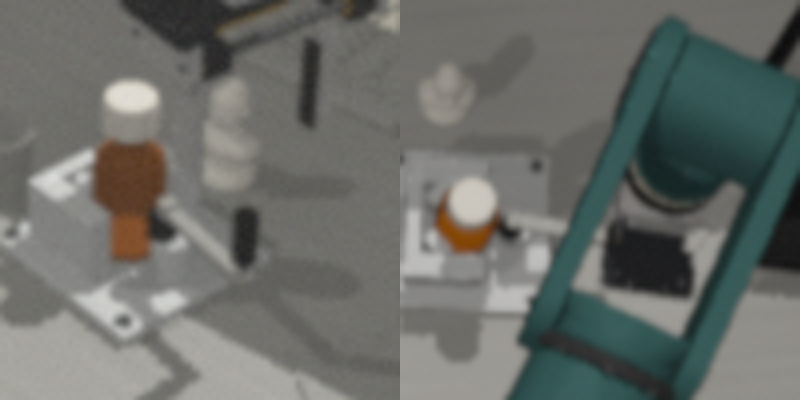

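Fingertips appear at about (215,75) and (310,125) left panel; knob (245,235). Their midpoint (262,100) looks slightly right of the knob, so I check it against projection.

Run:
```python
from h import *
f=lambda X:((proj("side",X)-[320,180]+.5)*4).round(0)
o=robot.get_obs();p=o["tool_pos"];y=Rn.from_euler('xyz',o["ee_rot"]).apply([0,1,0])
for k in(-.053,-.047,0,.047,.053):print(k,f(p+k*y))
print(f([.534,-.235,.105]),f([.534,-.235,.127]))
```

```text
-0.053 [189. 178.]
-0.047 [196. 175.]
0 [252. 151.]
0.047 [306. 127.]
0.053 [313. 124.]
[246. 238.] [248. 214.]
```

The projection matches the visible finger tip (313,125) and the knob. Descend and grip.

```bash
python3 -m handwheel '[[0,0,0.2,0,0,0],[0,0,0.35,0,0,0],[0,0,0.45,0,0,0],[0,0,0.46,0,0,0],[0,0,0.46,0,0,0]]'
python3 -m handwheel '[[0,0,0,0,0,0],[0,0,0,0,0,0],[0,0,0,0,0,0],[0,0,0,0,0,0],[0,0,0,0,0,0],[0,0,0,0,0,0],[0,0,0,0,0,0],[0,0,0,0,0,0],[0,0,0,0,0,0],[0,0,0,0,0,0]]' 1
python3 - <<'E'
from h import *
rel([.534,-.235,.089],1.345)
H=np.array([.5549,-.1467]);R=.09
# arc in the tool frame, y tangential, tool turning with the lever (cw)
for a in range(4,33,4):
    a=np.radians(a); print(np.degrees(a).round(),"x",round(R*(1-np.cos(a))/.2,3),"y",round(R*np.sin(a)/.2,3),"wz",round(np.degrees(a)/30,3))
E
```

```text
time: 3.88
tool_pos: [0.5322, -0.2353, 0.0885]
ee_rot: [-3.139, -0.001, 1.344]
wrist_force: [0.2, 0.5, 0.2]
width: 0.0939
finger_force: 0.0
time: 4.72
tool_pos: [0.5329, -0.2364, 0.0894]
ee_rot: [-3.141, -0.0, 1.342]
wrist_force: [0.6, 0.1, -0.2]
width: 0.031
finger_force: 0.0
t 4.72 pos [ 0.5329 -0.2364  0.0894] rpy [-3.141 -0.     1.342] w 0.031 F [ 0.6  0.1 -0.2] M [-0.04  0.07  0.01]
shift [0.008 0.004 0.002] turn [-0.    -0.    -0.005]
4.0 x 0.001 y 0.031 wz 0.133
8.0 x 0.004 y 0.063 wz 0.267
12.0 x 0.01 y 0.094 wz 0.4
16.0 x 0.017 y 0.124 wz 0.533
20.0 x 0.027 y 0.154 wz 0.667
24.0 x 0.039 y 0.183 wz 0.8
28.0 x 0.053 y 0.211 wz 0.933
32.0 x 0.068 y 0.238 wz 1.067
```

```bash
python3 -m handwheel '[[0,0,0,0,0,0],[0,0,0,0,0,0],[0,0,0,0,0,0],[0,0,0,0,0,0],[0,0,0,0,0,0]]'
python3 -m handwheel '[[0.001,-0.031,0,0,0,0.133],[0.004,-0.063,0,0,0,0.267],[0.01,-0.094,0,0,0,0.4],[0.017,-0.124,0,0,0,0.533],[0.027,-0.154,0,0,0,0.667],[0.039,-0.183,0,0,0,0.8],[0.053,-0.211,0,0,0,0.933],[0.053,-0.211,0,0,0,0.933]]'
python3 - <<'E'
from h import *
rel([.534,-.235,.089],1.345)
o=robot.get_obs();d=o["tool_pos"][:2]-[.5549,-.1467];print(np.hypot(*d),np.degrees(np.arctan2(d[1],d[0])))
E
```

```text
time: 5.13
tool_pos: [0.5331, -0.2365, 0.0894]
ee_rot: [3.141, -0.0, 1.342]
wrist_force: [0.6, -0.4, -1.2]
width: 0.0172
finger_force: 30.0
time: 5.8
tool_pos: [0.4938, -0.2156, 0.0894]
ee_rot: [-3.141, -0.001, 0.853]
wrist_force: [-0.2, 1.3, -0.9]
width: 0.0173
finger_force: 30.0
t 5.8 pos [ 0.4938 -0.2156  0.0894] rpy [-3.141e+00 -1.000e-03  8.530e-01] w 0.0173 F [-0.2  1.3 -0.9] M [0.23 0.17 0.04]
shift [0.059 0.215 0.002] turn [-0.002 -0.002 -0.94 ]
0.09211365690708445 -131.591067283574
```

```bash
python3 -m handwheel '[[0.001,-0.031,0,0,0,0.133],[0.004,-0.063,0,0,0,0.267],[0.01,-0.094,0,0,0,0.4],[0.017,-0.124,0,0,0,0.533],[0.027,-0.154,0,0,0,0.667],[0.039,-0.183,0,0,0,0.8],[0.053,-0.211,0,0,0,0.933],[0.053,-0.211,0,0,0,0.933]]'
python3 -m handwheel '[[0.001,-0.031,0,0,0,0.133],[0.004,-0.063,0,0,0,0.267],[0.01,-0.094,0,0,0,0.4],[0.017,-0.124,0,0,0,0.533],[0.027,-0.154,0,0,0,0.667],[0.039,-0.183,0,0,0,0.8],[0.053,-0.211,0,0,0,0.933],[0.053,-0.211,0,0,0,0.933]]'
python3 - <<'E'
from h import *
rel([.4656,-.1359,.089],-.12)
o=robot.get_obs();d=o["tool_pos"][:2]-[.5549,-.1467];print(np.hypot(*d),np.degrees(np.arctan2(d[1],d[0])))
E
```

```text
time: 6.47
tool_pos: [0.4694, -0.1802, 0.0894]
ee_rot: [-3.141, -0.0, 0.366]
wrist_force: [0.5, 0.8, -1.9]
width: 0.0173
finger_force: 30.0
time: 7.13
tool_pos: [0.4639, -0.1372, 0.0894]
ee_rot: [-3.141, 0.001, -0.121]
wrist_force: [-1.5, 0.5, -0.4]
width: 0.0177
finger_force: 30.0
t 7.13 pos [ 0.4639 -0.1372  0.0894] rpy [-3.141e+00  1.000e-03 -1.210e-01] w 0.0177 F [-1.5  0.5 -0.4] M [0.12 0.29 0.03]
shift [ 0.008 -0.008  0.002] turn [-0.001  0.003 -0.002]
0.09150937301724484 174.05819537238577
```

```bash
python3 -m handwheel '[[0.001,-0.01,0,0,0,0.03],[0.003,-0.02,0,0,0,0.06],[0.003,-0.03,0,0,0,0.06],[0.003,-0.03,0,0,0,0.06],[0.003,-0.03,0,0,0,0.06]]'
python3 - <<'E'
from h import *
rel([.4656,-.1359,.089],-.12)
o=robot.get_obs();d=o["tool_pos"][:2]-[.5549,-.1467];print(np.hypot(*d),np.degrees(np.arctan2(d[1],d[0])))
E
```

```text
time: 7.55
tool_pos: [0.4642, -0.1355, 0.0894]
ee_rot: [3.134, 0.002, -0.155]
wrist_force: [-5.4, -9.7, -1.1]
width: 0.0174
finger_force: 30.0
t 7.55 pos [ 0.4642 -0.1355  0.0894] rpy [ 3.134e+00  2.000e-03 -1.550e-01] w 0.0174 F [-5.4 -9.7 -1.1] M [-1.44  0.9   0.02]
shift [0.007 0.001 0.002] turn [ 0.014  0.005 -0.066]
0.09140356306745251 172.9737058814974
```

```bash
python3 -m handwheel '[[0,0.02,0,0,0,0],[0,0.02,0,0,0,0],[0,0.02,0,0,0,0],[0,0.02,0,0,0,0],[0,0.02,0,0,0,0],[0,0.02,0,0,0,0],[0,0.02,0,0,0,0],[0,0.02,0,0,0,0],[0,0.02,0,0,0,0]]' -1
python3 -m handwheel '[[0,0,-0.2,0,0,0],[0,0,-0.4,0,0,0],[0,0,-0.55,0,0,0],[0,0,-0.55,0,0,0],[0,0,-0.55,0,0,0]]'
python3 - <<'E'
from h import *
import cv2
rel([.560,-.1045,.2],-.12)
s=viewer.snapshot("side")[190:275,305:405,::-1]
cv2.imwrite("pics/k2.png",cv2.resize(s,(700,595),interpolation=cv2.INTER_CUBIC))
E
```

```text
time: 8.3
tool_pos: [0.465, -0.1355, 0.0895]
ee_rot: [-3.141, -0.0, -0.154]
wrist_force: [0.3, -0.2, 0.4]
width: 0.0738
finger_force: 0.0
time: 8.72
tool_pos: [0.4663, -0.1362, 0.2021]
ee_rot: [3.14, -0.006, -0.155]
wrist_force: [0.5, 0.1, -0.5]
width: 0.0941
finger_force: 0.0
t 8.72 pos [ 0.4663 -0.1362  0.2021] rpy [ 3.14  -0.006 -0.155] w 0.0941 F [ 0.5  0.1 -0.5] M [-0.03  0.15  0.01]
shift [ 0.438 -0.229  0.013] turn [ 0.003 -0.011 -0.066]
```

View pics/k2.png

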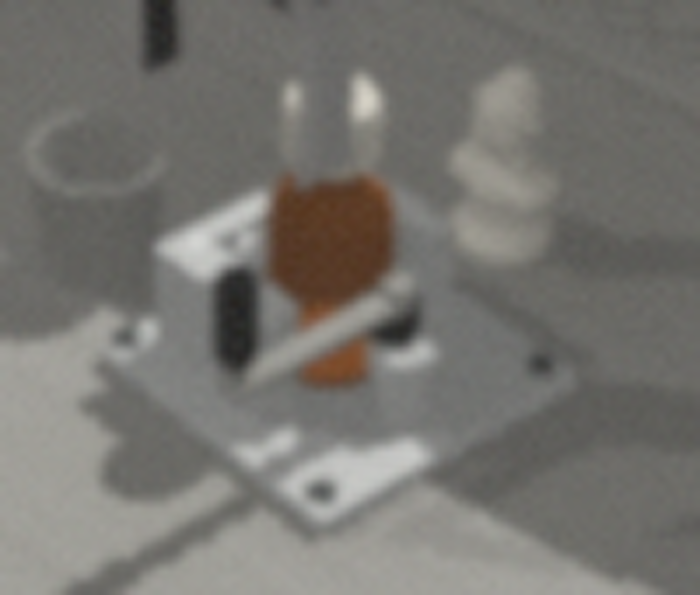

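The lever is shut, with the knob at (237,318), and the cap edges are still at 282 and 385, partly behind a finger. The bottle hasn't moved. Go over the cap.

```bash
python3 -m handwheel '[[0.2,-0.1,0,0,0,0],[0.4,-0.2,0,0,0,0],[0.435,-0.23,0,0,0,-0.06],[0.435,-0.23,0,0,0,-0.06],[0.435,-0.23,0,0,0,-0.06]]'
python3 -m handwheel '[[0,0,0.1,0,0,0],[0,0,0.25,0,0,0],[0,0,0.4,0,0,0],[0,0,0.43,0,0,0],[0,0,0.43,0,0,0]]'
python3 -c "
from h import *
rel([.56,-.1045,.1155],-.12)"
```

```text
time: 9.18
tool_pos: [0.5571, -0.1031, 0.1966]
ee_rot: [-3.141, 0.006, -0.123]
wrist_force: [0.6, -0.0, -0.0]
width: 0.0938
finger_force: 0.0
time: 9.6
tool_pos: [0.5547, -0.1035, 0.1101]
ee_rot: [-3.141, 0.008, -0.125]
wrist_force: [-0.3, 0.5, 0.4]
width: 0.0942
finger_force: 0.0
t 9.6 pos [ 0.5547 -0.1035  0.1101] rpy [-3.141  0.008 -0.125] w 0.0942 F [-0.3  0.5  0.4] M [-0.04  0.18 -0.01]
shift [ 0.027  0.002 -0.027] turn [-0.002  0.015 -0.009]
```

```bash
python3 -m handwheel '[[0.027,0.002,-0.027,0,0.015,0],[0.027,0.002,-0.027,0,0.015,0],[0.027,0.002,-0.027,0,0.015,0]]'
python3 -c "
from h import *
rel([.56,-.1045,.1155],-.12)"
python3 -m handwheel '[[0,0,0,0,0,0],[0,0,0,0,0,0],[0,0,0,0,0,0],[0,0,0,0,0,0],[0,0,0,0,0,0],[0,0,0,0,0,0],[0,0,0,0,0,0],[0,0,0,0,0,0],[0,0,0,0,0,0],[0,0,0,0,0,0]]' 1
python3 -m handwheel '[[0,0,0,0,0,0],[0,0,0,0,0,0],[0,0,0,0,0,0]]'
python3 -c "
from h import *
rel([.56,-.1045,.1155],-.12)"
```

```text
time: 9.85
tool_pos: [0.5652, -0.1054, 0.1223]
ee_rot: [3.141, -0.014, -0.124]
wrist_force: [0.2, 0.4, 1.0]
width: 0.0941
finger_force: 0.0
t 9.85 pos [ 0.5652 -0.1054  0.1223] rpy [ 3.141 -0.014 -0.124] w 0.0941 F [0.2 0.4 1. ] M [ 0.02  0.17 -0.02]
shift [-0.027 -0.001  0.033] turn [ 0.002 -0.026 -0.007]
time: 10.68
tool_pos: [0.5633, -0.1046, 0.1188]
ee_rot: [-3.141, -0.008, -0.123]
wrist_force: [0.7, 1.3, -0.5]
width: 0.0409
finger_force: 30.0
time: 10.93
tool_pos: [0.5633, -0.1046, 0.1188]
ee_rot: [-3.141, -0.008, -0.123]
wrist_force: [0.4, 0.5, -0.6]
width: 0.0409
finger_force: 30.0
t 10.93 pos [ 0.5633 -0.1046  0.1188] rpy [-3.141 -0.008 -0.123] w 0.0409 F [ 0.4  0.5 -0.6] M [ 0.11  0.14 -0.  ]
shift [-0.017  0.002  0.016] turn [-0.001 -0.015 -0.006]
```

```bash
python3 -m handwheel '[[0,0,0,0,0,0],[0,0,0,0,0,0],[0,0,0,0,0,0],[0,0,0,0,0,0]]' 0
python3 -m handwheel '[[-0.017,0,0.014,0,-0.015,0],[-0.017,0,0.014,0,-0.015,0],[-0.017,0,0.014,0,-0.015,0],[-0.017,0,0.014,0,-0.015,0],[-0.017,0,0.014,0,-0.015,0],[-0.017,0,0.014,0,-0.015,0]]'
python3 -c "
from h import *
rel([.56,-.1045,.1155],-.12)"
python3 -m handwheel '[[0,0,0,0,0,0],[0,0,0,0,0,0],[0,0,0,0,0,0],[0,0,0,0,0,0],[0,0,0,0,0,0],[0,0,0,0,0,0]]' 1
python3 -c "
from h import *
rel([.56,-.1045,.1155],-.12)"
```

```text
time: 11.27
tool_pos: [0.5634, -0.1048, 0.119]
ee_rot: [3.141, -0.008, -0.123]
wrist_force: [-0.2, 0.3, -0.0]
width: 0.0471
finger_force: 0.0
time: 11.77
tool_pos: [0.5601, -0.1043, 0.1161]
ee_rot: [-3.142, -0.0, -0.123]
wrist_force: [-0.5, 0.2, -0.1]
width: 0.0471
finger_force: 0.0
t 11.77 pos [ 0.5601 -0.1043  0.1161] rpy [-3.142 -0.    -0.123] w 0.0471 F [-0.5  0.2 -0.1] M [-0.01  0.15  0.  ]
shift [-0.     0.001  0.003] turn [-0.    -0.    -0.006]
time: 12.27
tool_pos: [0.5601, -0.1042, 0.1161]
ee_rot: [-3.141, -0.0, -0.123]
wrist_force: [-0.2, -0.7, 0.1]
width: 0.0407
finger_force: 30.0
t 12.27 pos [ 0.5601 -0.1042  0.1161] rpy [-3.141 -0.    -0.123] w 0.0407 F [-0.2 -0.7  0.1] M [0.04 0.09 0.02]
shift [-0.     0.001  0.003] turn [-0.    -0.    -0.006]
```

Centred. Press down 6 mm commanded, watch force.

```bash
python3 -m handwheel '[[0,0,0.01,0,0,0],[0,0,0.02,0,0,0],[0,0,0.03,0,0,0],[0,0,0.03,0,0,0],[0,0,0.03,0,0,0],[0,0,0.03,0,0,0]]'
python3 -c "
from h import *
rel([.5601,-.1042,.1161],-.12)"
```

```text
time: 12.77
tool_pos: [0.5602, -0.1043, 0.1125]
ee_rot: [3.141, -0.002, -0.123]
wrist_force: [-3.6, 1.5, 9.7]
width: 0.0412
finger_force: 30.0
t 12.77 pos [ 0.5602 -0.1043  0.1125] rpy [ 3.141e+00 -2.000e-03 -1.230e-01] w 0.0412 F [-3.6  1.5  9.7] M [ 0.25  0.85 -0.02]
shift [-0.001 -0.001 -0.018] turn [ 0.001 -0.003 -0.006]
```

```bash
python3 -m handwheel '[[0,0,0.01,0,0,0],[0,0,0.012,0,0,0],[0,0,0.012,0,0,0],[0,0,0.012,0,0,0]]'
python3 -m handwheel '[[0,0,0,0,0,-0.15],[0,0,0,0,0,-0.3],[0,0,0,0,0,-0.45],[0,0,0,0,0,-0.6],[0,0,0,0,0,-0.7],[0,0,0,0,0,-0.7],[0,0,0,0,0,-0.7]]'
python3 -c "
from h import *
rel([.5601,-.1042,.1161],-.12)"
```

```text
time: 13.1
tool_pos: [0.5603, -0.1045, 0.111]
ee_rot: [3.141, -0.002, -0.123]
wrist_force: [-4.6, 0.7, 11.3]
width: 0.0408
finger_force: 30.0
time: 13.68
tool_pos: [0.5615, -0.1044, 0.1113]
ee_rot: [3.14, -0.005, 0.244]
wrist_force: [-1.0, 0.0, 11.3]
width: 0.0409
finger_force: 30.0
t 13.68 pos [ 0.5615 -0.1044  0.1113] rpy [ 3.14  -0.005  0.244] w 0.0409 F [-1.   0.  11.3] M [0.24 0.53 0.02]
shift [-0.007 -0.003 -0.024] turn [ 0.002 -0.01   0.694]
```

```bash
python3 -m handwheel '[[0,0,0,0,0,-0.15],[0,0,0,0,0,-0.3],[0,0,0,0,0,-0.45],[0,0,0,0,0,-0.6],[0,0,0,0,0,-0.75]]'
python3 -c "
from h import *
rel([.5601,-.1042,.1161],-.12)"
python3 -m handwheel '[[0,0,0,0,0,-0.15],[0,0,0,0,0,-0.3],[0,0,0,0,0,-0.45],[0,0,0,0,0,-0.54],[0,0,0,0,0,-0.54],[0,0,0,0,0,-0.54],[0,0,0,0,0,-0.54]]'
python3 -c "
from h import *
rel([.5601,-.1042,.1161],-.12)"
```

```text
time: 14.1
tool_pos: [0.5616, -0.1043, 0.1113]
ee_rot: [3.138, -0.004, 0.64]
wrist_force: [-1.8, 2.1, 10.7]
width: 0.041
finger_force: 30.0
t 14.1 pos [ 0.5616 -0.1043  0.1113] rpy [ 3.138 -0.004  0.64 ] w 0.041 F [-1.8  2.1 10.7] M [ 0.27  0.5  -0.09]
shift [-0.006 -0.005 -0.024] turn [ 0.004 -0.01   1.451]
time: 14.68
tool_pos: [0.5617, -0.1044, 0.1113]
ee_rot: [3.137, -0.003, 0.919]
wrist_force: [-1.4, 1.7, 10.9]
width: 0.0409
finger_force: 30.0
t 14.68 pos [ 0.5617 -0.1044  0.1113] rpy [ 3.137e+00 -3.000e-03  9.190e-01] w 0.0409 F [-1.4  1.7 10.9] M [ 0.2   0.47 -0.03]
shift [-0.004 -0.007 -0.024] turn [ 0.006 -0.01   1.984]
```

```bash
python3 -m handwheel '[[0,0,-0.02,0,0,0],[0,0,-0.04,0,0,0],[0,0,-0.06,0,0,0],[0,0,-0.08,0,0,0],[0,0,-0.08,0,0,0]]'
python3 - <<'E'
from h import *
import cv2
rel([.5601,-.1042,.1161],-.12)
s=viewer.snapshot("side")[180:265,305:405,::-1]
cv2.imwrite("pics/c1.png",cv2.resize(s,(700,595),interpolation=cv2.INTER_CUBIC))
E
```

```text
time: 15.1
tool_pos: [0.5601, -0.1044, 0.1239]
ee_rot: [3.141, -0.0, 0.919]
wrist_force: [-0.8, -0.0, -0.8]
width: 0.0407
finger_force: 30.0
t 15.1 pos [ 0.5601 -0.1044  0.1239] rpy [ 3.141 -0.     0.919] w 0.0407 F [-0.8 -0.  -0.8] M [-0.06  0.11 -0.01]
shift [ 0.001 -0.001  0.039] turn [ 0.    -0.     1.984]
```

View pics/c1.png

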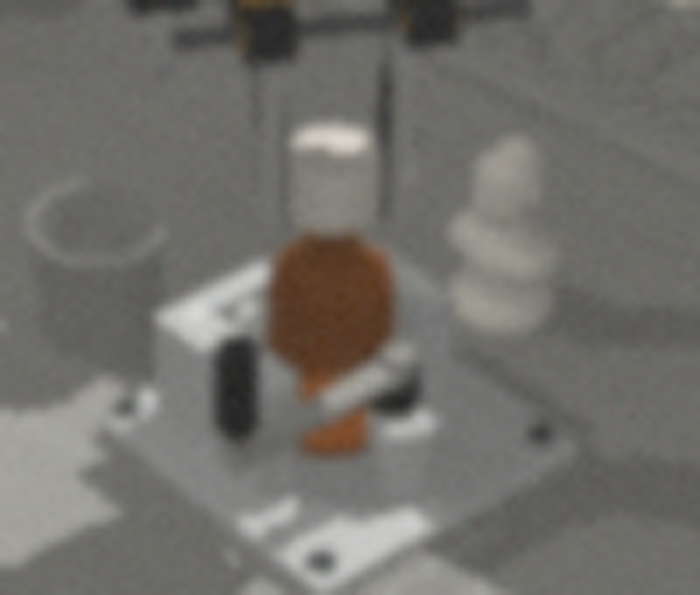

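The cap is rising freely with no pull: its top is at (330,130), and the bottle (330,310) and knob (237,390) haven't moved. Lift on to 76 mm.

```bash
python3 -m handwheel '[[0,0,-0.05,0,0,0],[0,0,-0.12,0,0,0],[0,0,-0.2,0,0,0],[0,0,-0.28,0,0,0],[0,0,-0.33,0,0,0],[0,0,-0.34,0,0,0],[0,0,-0.34,0,0,0],[0,0,-0.34,0,0,0],[0,0,-0.34,0,0,0]]'
python3 - <<'E'
from h import *
import cv2
rel([.5601,-.1044,.192],.92)
s=viewer.snapshot("side")[155:265,305:405,::-1]
cv2.imwrite("pics/c2.png",cv2.resize(s,(500,550),interpolation=cv2.INTER_CUBIC))
f=lambda X:((proj("side",X)-[305,155]+.5)*5).round(0)
for z in(.134,.136,.196,.2235):print(z,f([.5601,-.1044,z]))
E
```

```text
time: 15.9
tool_pos: [0.5593, -0.1041, 0.1902]
ee_rot: [-3.139, 0.001, 0.919]
wrist_force: [0.0, 0.7, -0.4]
width: 0.041
finger_force: 30.0
t 15.9 pos [ 0.5593 -0.1041  0.1902] rpy [-3.139e+00  1.000e-03  9.190e-01] w 0.041 F [ 0.   0.7 -0.4] M [-0.06  0.12 -0.02]
shift [ 0.001  0.004 -0.009] turn [-0.005  0.002 -0.003]
0.134 [239. 266.]
0.136 [239. 264.]
0.196 [241. 179.]
0.2235 [241. 138.]
```

View pics/c2.png

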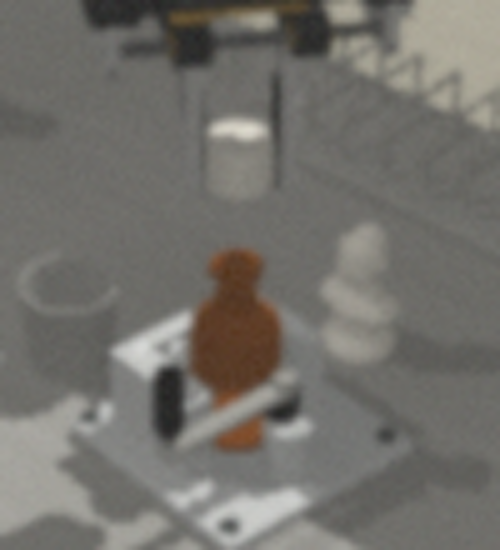

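The cap is off and held level, top (238,129), straight above the open mouth (236,257). The 128 px separation matches about 6 cm of clear air (126 px predicted). The lever is still shut and the bottle upright.

```bash
python3 -m handwheel '[[0,0,-0.004,0,0,0],[0,0,-0.004,0,0,0],[0,0,-0.004,0,0,0],[0,0,-0.004,0,0,0],[0,0,-0.004,0,0,0]]'
python3 -c "
from h import *
rel([.5601,-.1044,.192],.92)
print(robot.close_job())"
```

```text
time: 16.37
tool_pos: [0.56, -0.1043, 0.1924]
ee_rot: [-3.141, -0.0, 0.919]
wrist_force: [-0.9, 0.4, -0.0]
width: 0.041
finger_force: 30.0
t 16.37 pos [ 0.56   -0.1043  0.1924] rpy [-3.141 -0.     0.919] w 0.041 F [-0.9  0.4 -0. ] M [0.01 0.1  0.01]
shift [-0.     0.001  0.002] turn [-0.    -0.    -0.003]
the job is handed in; nothing more can be done
None
```

The job is handed in at 16.4 s, no verdict returned: the lever is shut on its stop, and the cap was pressed, turned about 1.04 rad and lifted off, held level about 6 cm above the mouth of the upright, clamped bottle.

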